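Unsnap and slide open the cheese case

TASK

Open the plywood cheese case for serving: press the dark grey snap tab at its end fully down, then push the white cover, which has a raised rib to push on, along its grooves until the compartment with the small cheeses is completely uncovered and the cover lies flat on the deck at the other end. Only press and push: pick nothing up, and leave the honey jar, the cheeses and the pot around the case where they stand.

Things in the scene. Friction and masses are not known exactly. Their poses are not given: they have to be found in the camera images.
- case: Fixed plywood case, 128 (x) x 290 (y) x 60 mm high; origin: centre of its underside. From -y to +y: tab housing (y -145 to -105 mm, top at 60 mm), open bay with four small cheeses (to y -4), deck (to y 135, top at 45 mm), end stop (60 mm high). Kerbs 60 mm high on both long sides have grooves in which the cover slides to +y; their lips, 94 mm apart, keep it from being lifted.
- cover: Loose white cover, 100 (x) x 110 (y) x 8 mm, 0.11 to 0.22 kg; origin: centre of its underside, axes as the case's. It starts over the bay at case y -48.5 mm, z 45 mm. A tooth of the tab stands in a window by its -y edge and blocks it until the tab is in. Then it slides to the case's +y with 1 or 2 N: the bay is clear after 100 mm, the end stop comes at 128 mm.
- rib (a point): Centre of the push rib on the cover: a bar 56 (x) x 12 (y) x 18 mm high; the point is 9 mm above the cover's top face, 9 mm below the rib's top, on the case's centre line. Push on its -y face towards the case's +y. Between that face and the tab housing are about 70 mm of bare cover at the start.
- tab_top (a point): Centre of the top face of the snap tab: a dark grey plastic pad 30 x 26 mm (x, y) on the housing at the case's -y end, on the case's centre line. It stands 16 mm above the housing when out, 4 mm when fully in.
- tab (a joint): Travel of the snap tab straight down, m: about 0 out, 0.012 fully in (hard stop). It resists with about 4 N plus some damping, and stays where it is left: no spring back. The tooth clears the cover from about 0.008; press it fully in.
- honey_jar: Loose honey jar, 54 mm across, 75 mm tall; origin at the centre of its underside. Stands on the table beside the case; a bystander, to be left where it is.
- cheese_round: Loose round white cheese, 68 mm across, 32 mm tall; origin at the centre of its underside. Stands on the table beside the case; a bystander, to be left where it is.
- cheese_cone: Loose ash-grey cheese, a blunt cone 64 mm across, 55 mm tall; origin at the centre of its underside. Stands on the table beside the case; a bystander, to be left where it is.
- pot: Loose small white pot, 52 mm across at the rim, 50 mm tall; origin at the centre of its underside. Stands on the table beside the case; a bystander, to be left where it is.
There are look-alikes about, which are no part of the job. What is meant by the cover is not red or yellow, and is the smaller of those in its own colour.

How it is judged:
On the way, in this order (a step that is already met when the one before it is completed fails the run):
1. the tab is pressed fully in while the cover is still on its seat (value of joint tab above 0.0105 m and y of cover in the frame of case below -0.04 m), for 0.2 s.
2. the cover is pushed clear of the bay (y of cover in the frame of case above 0.0515 m), for 0.1 s.
At the end, for the whole second after the job is handed in: The tab is still in (over 9.5 mm); the cover lies at rest and flat (within 0.06 rad) on the deck between its grooves (height within 4 mm, aligned within 0.08 rad), slid at least 100 mm along the case so that the bay is fully uncovered (value of joint tab above 0.0095 m and y of cover in the frame of case between 0.0515 and 0.085 m and z of cover in the frame of case between 0.042 and 0.049 m and angle between cover's own z axis and vertical below 0.06 rad and angle between the y axis of cover and the y axis of case, either way round below 0.08 rad and linear speed of cover below 0.01 m/s); the robot touches nothing.
It fails at once if the cover is lifted or tipped (z of cover in the frame of case above 0.053 m or angle between cover's own z axis and vertical above 0.2 rad).
It fails at once if the cover is forced past the tab's tooth before the tab is in (value of joint tab below 0.007 m and y of cover in the frame of case above -0.04 m).
It fails at once if a bystander (jar, cheese or pot) is moved more than 20 mm or tipped (distance of any of honey_jar, cheese_round, cheese_cone, pot from where it was at the start of the episode above 0.02 m or angle between any of honey_jar, cheese_round, cheese_cone, pot's own z axis and vertical above 0.4 rad).
It also fails if it takes over 35 s, if anything falls off the work surface, if the arm or the gripper's body presses on something with over 40 N, if the wrist force passes 120 N, or if a joint passes its speed limit or range.

ROBOT

A 7-joint arm with a two-finger parallel gripper is mounted at the origin on the work surface. World frame = base frame: x ahead of the robot, y to its left, z up, the work surface at z = 0. Lengths are in m, angles in rad, forces in N, time in s.
With the tool pointing down it reaches from about 0.4 to 0.85 m from the base axis. Payload 10.4 kg.
Tool frame: the origin (TCP) lies where the fingers leave the gripper's body, on its centre line; the fingertips stand 73 mm ahead of it and the grasp point (between the pads) lies 54 mm ahead of it; z points along the fingers, y is the line along which they close (so a half turn about z gives the same grasp; the last joint's range is limited). The gripper opens to 85 mm and grips with 20 to 120 N. Pads are 22 mm wide; open, the fingers measure 114 mm over their backs; the gripper's body (76 mm by 85 mm) begins 54 mm behind the grasp point. The pads swing forward as they close: fully open they stand 13 mm farther back than shut.
Start: joints at [1.116, 0.332, -0.065, 1.46, 0.022, 1.35, -0.088], TCP at [0.262, -0.568, 0.304] pointing down, gripper open.
Joint ranges: [-2.6, 2.6], [-0.5, 2.12], [-1.47, 1.34], [0.16, 2.42], [-1.27, 4.41], [0.06, 2.06], [-2.6, 2.6]. Speed limits (rad/s): [2.22, 2.22, 2.79, 2.79, 3.14, 3.14, 3.14].

INTERFACE

Orientations are given as a unit quaternion [x, y, z, w].
In Python, from workcell import arm gives the robot as it stands. The module is installed in compiled form; this text tells all that it offers.
- The arm moves only by the tool drive_tool, never from a script. Its argument "moves" is text: rows parted by semicolons, each of 7 numbers parted by spaces: the shift along the world's x, y, z in m, then the turn, a rotation vector about the world's x, y, z in rad, then the gripper command: -1 is shut, 1 is fully open, values between are in proportion. In form: tx ty tz ax ay az fingers; .... A call has 1 to 5 rows; each row is the pose to reach, as a shift and turn from the pose commanded when the call began; what a row does not reach only later rows make up. A row lasts 1/10 s, in which the tool goes at most 50 mm and 8.59 degrees, less where a joint would pass 70% of its speed; a pose out of reach is approached as far as the arm can. A call with a gripper value outside its range is refused whole. The fingers move at their own pace and stop on an object; the grip force is fixed at half the most. Time passes only in rows, so rows that repeat a pose let the fingers close. It gives the time, the measured TCP pose, the force, the opening and the grip force at its end, in the units of the state.
- arm.get_obs(): the state, without advancing time (a new reading comes with each control period).
- arm.get_image(name): name is "scene" or "side" or "wrist"; returns (picture, depth): 384x512x3 uint8, red, green, blue; 384x512 float32, m along the optical axis (not along the pixel's ray), 0 where there is no reading.
- arm.camera_info(name): a dict with "fx", "fy", "cx", "cy" (pixels), "eye" and "orientation" of the camera in the world. Camera axes: x right, y up, looking along -z (the intrinsics and any distortion apply to the point x, -y, -z); pixel columns grow to the right and rows downward; lengths in m; the calibration is good to about 2 mm. A picture is of the moment at which its call begins: read the wrist's pose just before it. camera_info takes no time and is no camera call; for the wrist camera it gives the pose at the moment of the call.
- arm.hand_in(): hands the job in; it is judged then, once.
The state is a dict: "t": time; "q": joint angles; "joint_vel": joint speeds; "joint_torque": joint torques, N m; "tcp_pos": TCP position; "tool_rot": TCP orientation; "force": force on the tool from outside, world axes, zero at the start; "ft_torque": the same for the moment, N m; "gripper_width": finger opening in m; "gripper_force": force on a finger pad.
Only numpy, scipy, OpenCV 4.12 (cv2) and the standard library are available. Lean on these libraries where they do the work, as an engineer would, in place of code of your own. Each camera call takes 0.05 s, during which the arm holds its last target. There are 200 camera calls.

## Working session

There is one attempt and no reset: what is moved stays moved. The work goes in short steps, Python scripts to look and compute and a tool call to move; the robot and the scene stay as the last step left them, time stands still between calls to the robot, and variables do not carry over. Pictures are saved under pics/ and viewed, at most 10 in all, crops included, and the job is handed in when it is done.

Besides the shell and the picture viewer there is one more tool, called as name(argument=value, ...) on one line, values as JSON. drive_tool: Moves the arm, as the interface text tells. Its arguments: {"type":"object","properties":{"moves":{"type":"string"}},"required":["moves"]}

```bash
mkdir -p pics
cat > h.py <<'E'
import numpy as np,cv2
from scipy.spatial.transform import Rotation as R
from workcell import arm
def grab(n):
    ci=arm.camera_info(n); im,d=arm.get_image(n)
    np.savez(f'{n}.npz',im=im,d=d,**{k:np.array(v) for k,v in ci.items() if k in('fx','fy','cx','cy','eye','orientation')})
    cv2.imwrite(f'pics/{n}.png',im[:,:,::-1]); return ci
class V:
    def __init__(s,n): s.__dict__.update(np.load(f'{n}.npz')); s.M=R.from_quat(s.orientation).as_matrix()
    def pt(s,u,v,z=None):
        r=s.M@np.array([(u-s.cx)/s.fx,-(v-s.cy)/s.fy,-1])
        t=s.d[int(v),int(u)] if z is None else (z-s.eye[2])/r[2]
        return s.eye+t*r
    def cloud(s):
        v,u=np.mgrid[:384,:512]
        r=np.stack([(u-s.cx)/s.fx,-(v-s.cy)/s.fy,-np.ones(u.shape)],-1)*s.d[...,None]
        return r@s.M.T+s.eye
E
python3 - <<'E'
from h import *
for n in('scene','side'): print(grab(n))
a=cv2.imread('pics/scene.png');b=cv2.imread('pics/side.png')
cv2.imwrite('pics/scene_big.png',cv2.resize(a,(800,600)));print(arm.get_obs())
E
```

```text
{'fx': 380.5785125932712, 'fy': 380.5785125932712, 'cx': 250.3260117087178, 'cy': 191.1626259158978, 'eye': array([ 0.91705533, -0.21947948,  0.54634653]), 'orientation': array([0.34035508, 0.18846662, 0.46572264, 0.79482147])}
{'fx': 371.13654377417885, 'fy': 371.13654377417885, 'cx': 254.665758519518, 'cy': 185.04912185658236, 'eye': array([0.41085805, 0.61549545, 0.65058773]), 'orientation': array([-0.04247463,  0.39132384,  0.91315758, -0.10585272])}
{'t': 0.1, 'q': array([ 1.11644293,  0.33276055, -0.06470079,  1.46086127,  0.02160679,
        1.34987207, -0.08847878]), 'joint_vel': array([ 0.00032328, -0.00108173,  0.0003475 , -0.00106507,  0.00164008,
        0.00085571,  0.00125249]), 'joint_torque': array([ 2.24237192e-03, -6.26748705e+01,  4.98012593e-02, -3.92428029e+01,
        1.64901442e-02,  7.00958131e-03, -5.31446290e-05]), 'tcp_pos': array([ 0.2614399 , -0.56742804,  0.30322361]), 'tool_rot': array([ 9.76784220e-01,  2.14224705e-01, -1.58719805e-04, -5.81519566e-04]), 'force': array([-0.3119832 , -0.60631206, -0.86104975]), 'ft_torque': array([ 0.04520408, -0.02085518,  0.06700173]), 'gripper_force': 0.0, 'gripper_width': 0.08514177938653937}
```

View pics/scene_big.png

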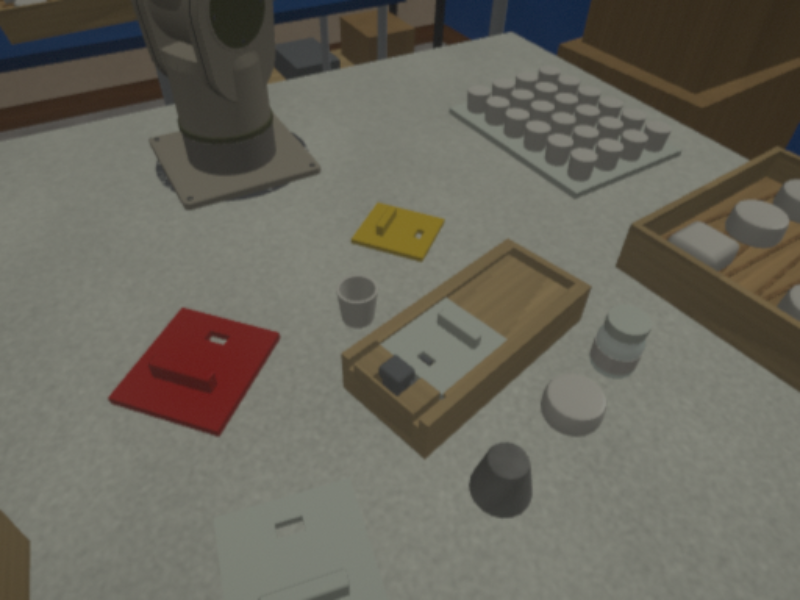

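View pics/side.png

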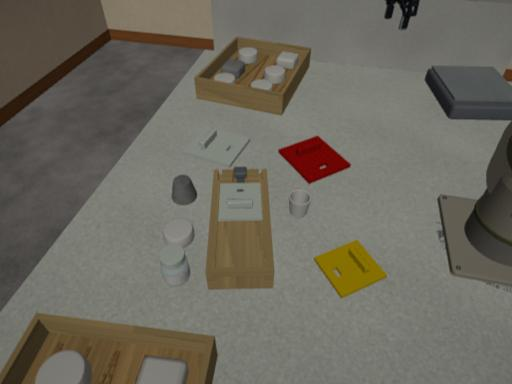

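The scene view (800x600) shows these candidates:
- white cover in the case, about (445,345)
- large white cover on the table, about (295,545)
- red cover, (195,370)
- yellow cover, (400,230)

The one meant is the white cover in the case: it is the smaller of the two whites and sits beside the tab at (397,373). The side view shows the same: cover at (240,200), tab at (240,173). I'll confirm with a crop and measure.

Run:
```python
from h import *
im=cv2.imread('pics/scene.png');cv2.imwrite('pics/crop.png',cv2.resize(im[145:300,210:390],None,fx=4,fy=3.8,interpolation=cv2.INTER_CUBIC)[:600])
for n,box in(('scene',(150,295,210,385)),('side',(160,295,200,280))):
    V_=V(n);P=V_.cloud();m=np.zeros((384,512),bool);m[box[0]:box[1],box[2]:box[3]]=1
    hsv=cv2.cvtColor(V_.im,cv2.COLOR_RGB2HSV);print(n)
    wood=m&(hsv[...,1]>70)&(hsv[...,0]<30)
    Z=P[...,2]
    k=wood&(Z>.053)&(Z<.067)
    n_,l,st,_=cv2.connectedComponentsWithStats((wood&(Z>.035)).astype('uint8'))
    rim=k
    r=cv2.minAreaRect((P[rim][:,:2]*1000).astype('float32'));print('rim',rim.sum(),r,np.median(Z[rim]))
    print(cv2.boxPoints(r))
    for nm,mk in(('tab',m&(hsv[...,2]<95)&(hsv[...,1]<70)&(Z>.068)&(Z<.085)),('cover',m&(hsv[...,1]<60)&(hsv[...,2]>100)&(Z>.046)&(Z<.060)),('rib',m&(hsv[...,1]<60)&(hsv[...,2]>100)&(Z>.064)&(Z<.08))):
        if mk.sum()<5: print(nm,mk.sum());continue
        v,u=np.nonzero(mk);q=P[mk];print(nm,mk.sum(),u.mean(),v.mean(),np.median(q,0),cv2.minAreaRect((q[:,:2]*1000).astype('float32')))
```

```text
scene
rim 3454 ((558.5125122070312, 103.31619262695312), (129.4822235107422, 291.9837646484375), 14.674543380737305) 0.05927007351821195
[[458.8994   228.14514 ]
 [532.86707  -54.314247]
 [658.1256   -21.512756]
 [584.15796  260.94662 ]]
tab 290 256.6034482758621 234.98275862068965 [ 0.59151819 -0.0180692   0.07448456] ((584.7276611328125, 22.17159652709961), (51.732330322265625, 106.49301147460938), 17.04253578186035)
cover 2252 280.4809058614565 219.47824156305506 [0.56930628 0.04665373 0.05241358] ((533.8843383789062, 105.38428497314453), (297.32196044921875, 283.7928466796875), 25.984750747680664)
rib 145 294.048275862069 207.35172413793103 [0.56633357 0.07618306 0.07039278] ((566.9755249023438, 76.13581085205078), (55.32372283935547, 11.74030590057373), 14.669697761535645)
side
rim 2207 ((559.3789672851562, 104.49012756347656), (127.13851165771484, 293.00726318359375), 14.616778373718262) 0.05844546445880772
[[460.8965   230.21034 ]
 [534.8377   -53.31383 ]
 [657.86145  -21.230087]
 [583.9202   262.2941  ]]
tab 108 239.55555555555554 171.0 [ 0.59064926 -0.01236704  0.07325699] ((590.0289306640625, -15.43382453918457), (28.052978515625, 28.13954734802246), 15.18986988067627)
cover 1403 239.34853884533143 201.94012829650748 [0.57111168 0.06303094 0.05148989] ((566.3007202148438, 112.57575988769531), (111.29229736328125, 277.6558837890625), 14.529645919799805)
rib 137 240.21167883211677 201.7007299270073 [0.56359446 0.07836065 0.06884042] ((566.7186279296875, 77.34798431396484), (54.412376403808594, 12.962737083435059), 14.408341407775879)
```

View pics/crop.png

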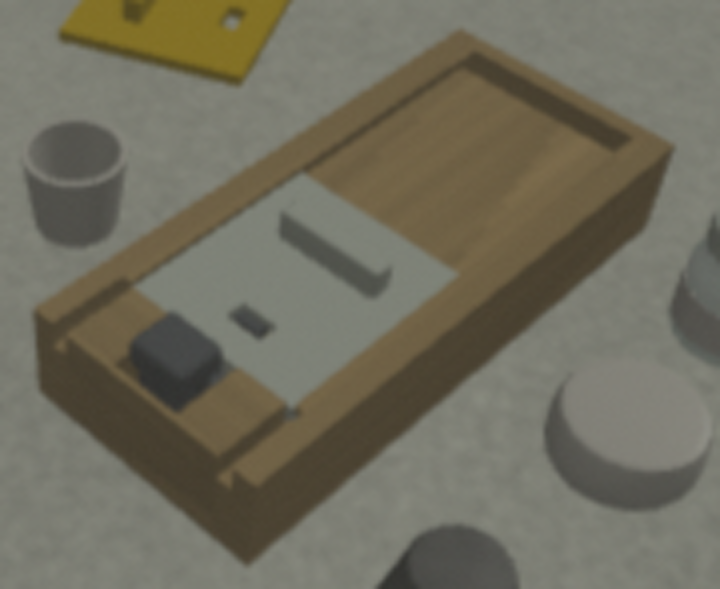

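The crop confirms it: the white cover lies in the case grooves at crop centre (300,290), with its window at (250,322), the rib at (335,250) and the dark tab at (177,355), still out. The case is at about (0.559, 0.104) with yaw 14.65°, and the tab at (0.590, -0.017). I'll close the fingers and move above the tab.

drive_tool(moves="0.022 0.037 0 0 0 -0.06 -1; 0.044 0.074 0 0 0 -0.12 -1; 0.066 0.11 0 0 0 -0.175 -1; 0.088 0.147 0 0 0 -0.175 -1; 0.11 0.184 0 0 0 -0.175 -1")

```text
t: 0.6
tcp_pos: [0.3721, -0.382, 0.3037]
tool_rot: [0.992, 0.128, -0.0, -0.0]
force: [1.3, -0.6, -0.2]
gripper_width: 0.0123
gripper_force: 0.0
```

drive_tool(moves="0.022 0.037 -0.01 0 0 0 -1; 0.044 0.074 -0.02 0 0 0 -1; 0.066 0.11 -0.03 0 0 0 -1; 0.088 0.147 -0.04 0 0 0 -1; 0.11 0.184 -0.05 0 0 0 -1")

```text
t: 1.1
tcp_pos: [0.482, -0.198, 0.2534]
tool_rot: [0.992, 0.128, -0.0, 0.0]
force: [0.1, -0.5, 0.6]
gripper_width: 0.0002
gripper_force: 0.0
```

drive_tool(moves="0.022 0.037 -0.01 0 0 0 -1; 0.044 0.074 -0.02 0 0 0 -1; 0.066 0.11 -0.03 0 0 0 -1; 0.088 0.147 -0.04 0 0 0 -1; 0.109 0.183 -0.05 0 0 0 -1")

```text
t: 1.6
tcp_pos: [0.5911, -0.0151, 0.2033]
tool_rot: [0.992, 0.128, -0.0, 0.0]
force: [0.3, -0.2, 0.4]
gripper_width: -0.0002
gripper_force: 0.0
```

Run:
```python
from h import *
grab('wrist');grab('side');grab('scene')
s=arm.get_obs();Q=R.from_quat(s['tool_rot']).as_matrix();print(s['t'],s['tcp_pos'],Q,s['force'],s['gripper_width'])
a=cv2.imread('pics/scene.png')[100:300,170:400];b=cv2.imread('pics/side.png')[100:300,160:330]
cv2.imwrite('pics/p2.png',cv2.resize(np.hstack([a,b]),None,fx=2,fy=2))
```

```text
1.75 [ 0.59068853 -0.01313471  0.20262216] [[ 0.96588826  0.25895183 -0.00195455]
 [ 0.25895529 -0.96588765  0.00179026]
 [-0.00142429 -0.00223534 -0.99999649]] [-0.82688816 -0.45056697 -0.09551413] -0.00041499251705445284
```

View pics/p2.png

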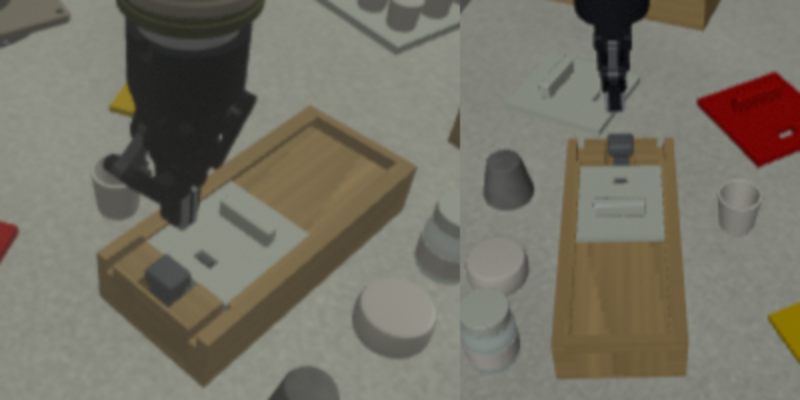

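Two views in one picture: scene on the left, side on the right. The shut fingertips, left (180,215) and right (615,105), are above the tab, left (167,280) and right (620,147). I'll descend and press.

drive_tool(moves="0 -0.002 -0.02 0 0 0 -1; 0 -0.002 -0.036 0 0 0 -1; 0 -0.002 -0.046 0 0 0 -1; 0 -0.002 -0.05 0 0 0 -1")

```text
t: 2.15
tcp_pos: [0.5899, -0.0193, 0.1526]
tool_rot: [0.992, 0.128, -0.001, -0.0]
force: [0.6, 0.1, 0.4]
gripper_width: 0.0001
gripper_force: 0.0
```

drive_tool(moves="0 0 -0.003 0 0 0 -1; 0 0 -0.006 0 0 0 -1; 0 0 -0.009 0 0 0 -1; 0 0 -0.009 0 0 0 -1")

```text
t: 2.55
tcp_pos: [0.5908, -0.0187, 0.1451]
tool_rot: [0.992, 0.128, 0.0, 0.0]
force: [-0.0, -0.5, -0.5]
gripper_width: 0.0001
gripper_force: 0.0
```

drive_tool(moves="0 0 -0.003 0 0 0 -1; 0 0 -0.005 0 0 0 -1; 0 0 -0.007 0 0 0 -1")

```text
t: 2.85
tcp_pos: [0.5908, -0.0186, 0.138]
tool_rot: [0.992, 0.128, 0.0, 0.0]
force: [0.0, 0.1, 3.7]
gripper_width: -0.0
gripper_force: 1.9
```

drive_tool(moves="0 0 -0.001 0 0 0 -1; 0 0 -0.002 0 0 0 -1; 0 0 -0.003 0 0 0 -1; 0 0 -0.003 0 0 0 -1")

```text
t: 3.25
tcp_pos: [0.591, -0.0186, 0.1366]
tool_rot: [0.992, 0.128, 0.001, 0.0]
force: [-5.5, -0.3, 17.8]
gripper_width: -0.0
gripper_force: 9.0
```

The hard stop is reached (18 N; TCP height matches the tab fully in). I'll hold, lift and move over the bare cover.

drive_tool(moves="0 0 -0.001 0 0 0 -1; 0 0 -0.001 0 0 0 -1; 0 0 -0.001 0 0 0 -1; 0 0 0.02 0 0 0 -1; 0 0 0.035 0 0 0 -1")

```text
t: 3.75
tcp_pos: [0.5905, -0.0185, 0.1705]
tool_rot: [0.992, 0.128, -0.0, -0.0]
force: [0.2, -0.2, 0.1]
gripper_width: 0.0003
gripper_force: 0.0
```

drive_tool(moves="-0.007 0.029 0 0 0 0 -1; -0.015 0.058 0 0 0 0 -1; -0.015 0.058 0 0 0 0 -1")

```text
t: 4.05
tcp_pos: [0.5745, 0.0443, 0.1703]
tool_rot: [0.991, 0.131, 0.0, -0.001]
force: [0.3, 0.6, 0.1]
gripper_width: -0.0003
gripper_force: 0.0
```

Run:
```python
from h import *
grab('side');grab('scene')
s=arm.get_obs();print(s['t'],s['tcp_pos'],s['force'])
for n,b in(('scene',(220,260,240,280)),('side',(160,185,228,252))):
    v=V(n);P=v.cloud();hsv=cv2.cvtColor(v.im,cv2.COLOR_RGB2HSV)
    m=np.zeros((384,512),bool);m[b[0]:b[1],b[2]:b[3]]=1
    m&=(np.hypot(P[...,0]-.5905,P[...,1]+.017)<.011);print(n,m.sum(),np.median(P[m],0),v.im[m].mean(0))
a=cv2.imread('pics/scene.png')[100:300,170:400];b=cv2.imread('pics/side.png')[100:300,160:330]
cv2.imwrite('pics/p3.png',cv2.resize(np.hstack([a,b]),None,fx=2,fy=2))
```

```text
4.15 [0.57545484 0.03993658 0.1699906 ] [-0.26930519 -0.68848252  0.28056024]
scene 112 [ 0.59082683 -0.01704551  0.06348379] [77.375      79.125      78.29464286]
side 0 [nan nan nan] [nan nan nan]
  return _methods._mean(a, axis=axis, dtype=dtype,
  ret = um.true_divide(
<stdin>:7: RuntimeWarning: Mean of empty slice.
```

View pics/p3.png

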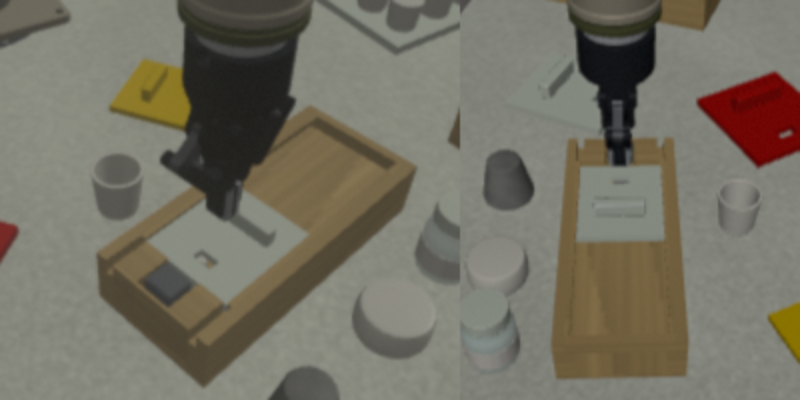

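The tab pad is now low, left (167,282), z 0.0635, so it is fully in. The window at (205,257) is empty, and the fingers at (222,205) are above bare cover before the rib. I'll lower and push.

drive_tool(moves="0 0 -0.02 0 0 0 -1; 0 0 -0.032 0 0 0 -1; 0 0 -0.038 0 0 0 -1; -0.0015 0.006 -0.038 0 0 0 -1; -0.003 0.012 -0.038 0 0 0 -1")

```text
t: 4.65
tcp_pos: [0.5727, 0.0517, 0.1322]
tool_rot: [0.992, 0.128, 0.0, -0.0]
force: [-0.2, 0.3, -0.5]
gripper_width: 0.0001
gripper_force: 0.0
```

drive_tool(moves="-0.0025 0.0095 0 0 0 0 -1; -0.005 0.019 0 0 0 0 -1; -0.0075 0.0285 0 0 0 0 -1; -0.01 0.0385 0 0 0 0 -1; -0.0125 0.048 0 0 0 0 -1")

```text
t: 5.15
tcp_pos: [0.5601, 0.1002, 0.1324]
tool_rot: [0.992, 0.128, 0.0, 0.0]
force: [1.3, -2.5, 4.2]
gripper_width: 0.0001
gripper_force: 1.9
```

```bash
cat > rib.py <<'E'
from h import *
grab('side');s=arm.get_obs();print(s['t'],s['tcp_pos'],s['force'])
v=V('side');P=v.cloud();hsv=cv2.cvtColor(v.im,cv2.COLOR_RGB2HSV)
c,s_=np.cos(np.radians(14.65)),np.sin(np.radians(14.65))
D=P-[.559,.104,0];X=D[...,0]*c+D[...,1]*s_;Y=-D[...,0]*s_+D[...,1]*c
m=(abs(X)<.045)&(abs(Y)<.13)&(hsv[...,1]<60)&(hsv[...,2]>100)
r=m&(P[...,2]>.064)&(P[...,2]<.08);k=m&(P[...,2]>.045)&(P[...,2]<.06)
print('rib y',np.percentile(Y[r],[2,50,98]),'x',X[r].min(),X[r].max(),'cover y',np.percentile(Y[k],[1,99]),'z',np.median(P[...,2][k]))
E
python3 rib.py
```

```text
5.2 [0.55957317 0.10221427 0.13235249] [-0.16956155  0.91084073  1.05874486]
rib y [0.00373652 0.01913839 0.02326911] x -0.025543637238386794 0.02889693412942306 cover y [-0.05692268  0.05166782] z 0.051549970909102405
```

The cover is sliding: rib at case y about +0.019, so roughly 47 mm moved. About 70 mm more.

drive_tool(moves="-0.0025 0.0095 0 0 0 0 -1; -0.005 0.019 0 0 0 0 -1; -0.0075 0.0285 0 0 0 0 -1; -0.01 0.0385 0 0 0 0 -1; -0.0125 0.048 0 0 0 0 -1")

```text
t: 5.7
tcp_pos: [0.5473, 0.1484, 0.1319]
tool_rot: [0.992, 0.128, -0.0, -0.0]
force: [1.0, -2.5, 0.1]
gripper_width: 0.0001
gripper_force: 0.8
```

drive_tool(moves="-0.0015 0.006 0 0 0 0 -1; -0.003 0.012 0 0 0 0 -1; -0.004 0.016 0 0 0 0 -1; -0.005 0.019 0 0 0 0 -1; -0.005 0.019 0 0 0 0 -1")

```text
t: 6.2
tcp_pos: [0.5424, 0.1668, 0.1319]
tool_rot: [0.992, 0.128, -0.0, -0.0]
force: [0.3, -0.3, 0.2]
gripper_width: -0.0
gripper_force: 0.0
```

```bash
python3 rib.py
```

```text
6.25 [0.54244899 0.16657923 0.13186617] [-0.34733765  0.14136338 -0.21593871]
rib y [0.0725977  0.08714619 0.09254136] x -0.025964658207247686 0.028934489582538088 cover y [0.01158345 0.12115078] z 0.05168855702957997
```

The cover is at case y about 0.067, in the middle of the 0.0515 to 0.085 window. I'll back off, lift and check.

drive_tool(moves="0.0025 -0.0095 0 0 0 0 -1; 0.0025 -0.0095 0.03 0 0 0 -1; 0.0025 -0.0095 0.07 0 0 0 -1; 0.0025 -0.0095 0.12 0 0 0 -1; 0.0025 -0.0095 0.15 0 0 0 -1")

```text
t: 6.75
tcp_pos: [0.5458, 0.1563, 0.2857]
tool_rot: [0.992, 0.128, 0.002, -0.0]
force: [0.8, 1.0, 0.2]
gripper_width: -0.0001
gripper_force: 0.0
```

drive_tool(moves="0 -0.05 0 0 0 0 -1; 0 -0.1 0 0 0 0 -1; 0 -0.15 0 0 0 0 -1; 0 -0.15 0 0 0 0 -1; 0 -0.15 0 0 0 0 -1")

```text
t: 7.25
tcp_pos: [0.545, 0.0047, 0.2819]
tool_rot: [0.992, 0.126, -0.0, 0.0]
force: [0.8, 0.1, 0.0]
gripper_width: 0.0002
gripper_force: 0.0
```

```bash
python3 rib.py
python3 - <<'E'
from h import *
grab('scene')
v=V('scene');P=v.cloud();m=np.hypot(P[...,0]-.5905,P[...,1]+.017)<.011;print(np.median(P[m],0))
a=cv2.imread('pics/scene.png')[100:300,170:430];b=cv2.imread('pics/side.png')[100:300,160:300]
cv2.imwrite('pics/p4.png',cv2.resize(np.hstack([a,b]),None,fx=2,fy=2))
E
```

```text
7.3 [0.54504951 0.00658723 0.28197017] [-0.63512788  0.0450738   0.53381377]
rib y [0.08046935 0.08835142 0.09267612] x -0.025982963340634727 0.0288206065905755 cover y [0.01128042 0.12122398] z 0.05157234435863056
[ 0.58351199 -0.01372696  0.39930437]
```

View pics/p4.png

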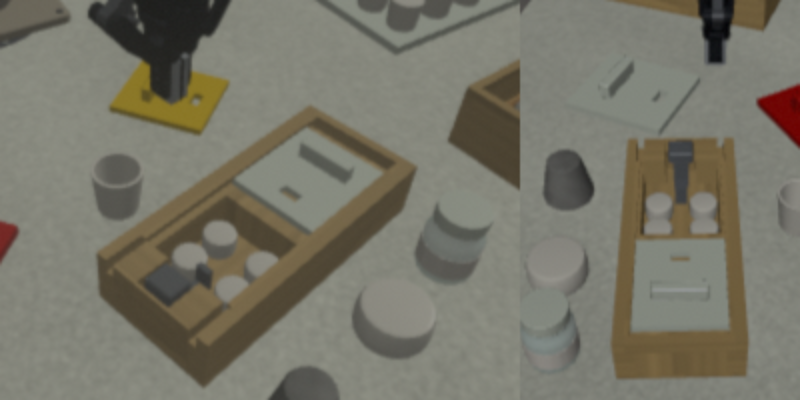

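The bay with the four cheeses (left, about (225,265)) is fully uncovered. The cover lies flat on the deck at (310,175), the tab at (170,282) is in, the bystanders haven't moved and the arm is clear.

```bash
python3 -c "
from workcell import arm
print(arm.hand_in())"
```

```text
the job is handed in; nothing more can be done
None
```

The case is open and handed in after about 7 s of robot time: tab pressed fully in, cover slid about 115 mm and lying flat on the deck, all four cheeses uncovered and the bystanders where they stood; the hand-in gave no verdict.

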